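# Mount a toroidal transformer on its chassis stud

## Task

Mount the ring-shaped transformer in the power-supply chassis, ready for its nut: thread its kit over the upright stud in the order wide rubber pad, transformer, small rubber pad, dished steel clamp plate, each centred and lying flat on the one before, and let go of everything. Set the transformer down gently, do not drop it, and leave the nut dish, multimeter and screwdriver where they are.

Things in the scene. Friction and masses are not known exactly. Their poses are not given: they have to be found in the camera images.
- wide_pad_c (a point): Wide pad: flat black hard-rubber ring, 62 mm across, 7 mm thick, hole 16 mm through its middle; starts lying flat on the mat. The point is its centre, half-way up (3.5 mm above its underside); z is its axis.
- toroid_c (a point): Toroidal transformer: copper-wound ring, 58 mm across, 26 mm high, hole 24 mm through its middle, 0.22 to 0.35 kg; starts lying flat on the mat, the same either way round. The point is its centre, half-way up (13 mm above its underside); z is its axis.
- small_pad_c (a point): Small pad: flat black hard-rubber ring like the wide one but 48 mm across, 7 mm thick, hole 16 mm; starts lying flat on the mat. The point is its centre, half-way up (3.5 mm above its underside); z is its axis.
- clamp_plate_c (a point): Clamp plate: round bright steel plate, 48 mm across, edge 7 mm high with upright sides, its middle (28 mm across) sunk to 3.5 mm thick with an 11 mm hole; underside flat. It starts lying flat on the mat, dished side up, as it is to be fitted. The point is its centre, 3.5 mm above its underside; z is its axis.
- stud_foot (a point): Foot of the chassis' upright steel stud, on the chassis floor (12 mm above the table). Stud 8 mm across, 56 mm high, last 5 mm tapered. Chassis: fixed open aluminium tray, 230 by 160 mm, walls 22 mm above its floor, 80 mm or more from the stud; 82 mm away in +x a green board starts, its parts 34 mm high. z: up; x: along the tray. The kit lies on a 2 mm thick grey-blue mat.
- nut_dish: Leave alone: white plastic dish with two nuts, 46 mm across, 12 mm high, standing on the mat among the kit. Origin under its centre.
- multimeter: Leave alone: yellow and black multimeter lying on the table, 85 by 165 by 42 mm high. Origin under its centre; long side along its y.
- screwdriver: Leave alone: screwdriver lying on the table, along its own x.
Things that resemble listed ones, but are neither listed nor needed, are in the scene too. Leave any pink look-alike of the part that bears small_pad_c alone. Leave any red look-alike of the part that bears clamp_plate_c alone.

How it is judged (in metres and radians):
On the way, in this order (a step that is already met when the one before it is completed fails the run):
1. the wide pad lies flat on the chassis floor round the stud (horizontal distance between wide_pad_c and stud_foot below 0.006 m and z of wide_pad_c in the frame of stud_foot between 0.001 and 0.006 m and angle between wide_pad_c's own z axis and vertical below 0.08 rad), for 0.2 s.
2. the transformer sits centred over the stud, flat on the wide pad (all of step 1 and horizontal distance between toroid_c and stud_foot below 0.006 m and z of toroid_c in the frame of stud_foot between 0.0175 and 0.0225 m and angle between toroid_c's own z axis and vertical below 0.08 rad), for 0.2 s.
3. the small pad lies flat on the transformer round the stud (all of step 2 and horizontal distance between small_pad_c and stud_foot below 0.006 m and z of small_pad_c in the frame of stud_foot between 0.034 and 0.039 m and angle between small_pad_c's own z axis and vertical below 0.08 rad), for 0.2 s.
4. the clamp plate lies flat on the small pad round the stud (all of step 3 and horizontal distance between clamp_plate_c and stud_foot below 0.004 m and z of clamp_plate_c in the frame of stud_foot between 0.041 and 0.046 m and angle between clamp_plate_c's own z axis and vertical below 0.08 rad), for 0.2 s.
At the end, for the whole second after the job is handed in: Wide pad, transformer, small pad, clamp plate stacked on the stud in that order from the floor up: centres within 6 mm of its axis (plate 4 mm), within 2.5 mm of their heights (3.5, 20, 36.5, 43.5 mm over the floor), tilt under 0.08 rad, at rest (all of step 4 and linear speed of each of wide_pad, toroid, small_pad, clamp_plate below 0.02 m/s); the robot touches nothing.
It fails at once if the nut dish is moved more than 20 mm (distance of nut_dish from where it was at the start of the episode above 0.02 m).
It fails at once if the multimeter is moved more than 20 mm (distance of multimeter from where it was at the start of the episode above 0.02 m).
It fails at once if the screwdriver is moved more than 20 mm (distance of screwdriver from where it was at the start of the episode above 0.02 m).
It fails at once if the transformer is dropped: it falls faster than 0.6 m/s out of the gripper (linear speed of toroid above 0.6 m/s and contact force between the fingers and toroid below 0.2 N).
It also fails if it takes over 109 s, if anything falls off the work surface, if the arm or the gripper's body presses on something with over 40 N, if the wrist force passes 120 N, or if a joint passes its speed limit or range.

## Robot

A 6-joint arm with a two-finger parallel gripper is mounted at the origin on the work surface. World frame = base frame: x ahead of the robot, y to its left, z up, the work surface at z = 0. Lengths are in m, angles in degrees, forces in N, time in s.
With the tool pointing down it reaches from about 0.4 to 0.825 m from the base axis. Payload 7 kg.
Tool frame: the origin (TCP) lies at the centre of the arm's flange, where the gripper is bolted on; the fingertips stand 178 mm ahead of it and the grasp point (between the pads) lies ahead of it (ctrl.grip_depth is the z of the grasp point in the tool frame, in m); z points along the fingers, x is the direction in which the jaws open and shut, and the axes are right-handed (so a half turn about z gives the same grasp; the last joint's range is limited). The gripper opens to 88 mm and grips with 3 to 60 N. Pads are 19 mm wide; open, the fingers measure 130 mm over their backs; the gripper's body (78 mm by 193 mm) begins 47 mm behind the grasp point.
Start: joints at [-47.149, 20.546, 0.682, 0, -70.136, -16.507], TCP at [0.3, -0.605, 0.405] pointing down, gripper open.
Joint ranges: [-176.03, 176.03], [-82.01, 121.73], [-58.28, 71.71], [-173.87, 95.51], [-174.79, -0.11], [-173.66, 173.66]. Speed limits (degrees/s): [136.94, 136.94, 172.46, 180, 180, 180].

## Interface

Orientations are given as [roll, pitch, yaw] about the fixed x, y, z axes, in that order (R = Rz(yaw) Ry(pitch) Rx(roll)).
In Python, from plant import ctrl gives the robot as it stands.
- The arm moves only by the tool carry_out, never from a script. Its arguments are lists of equal length, an entry for each row: "linear": the shift along the tool's x, y, z in cm, a list of three; "twist": the turn about the tool's z in degrees. In form: {"linear": [[tx, ty, tz], ...], "twist": [twist, ...]}. A call has 1 to 12 rows; each row is the pose to reach, as a shift and turn from the pose measured when the call began, along the tool's axes at that moment; what a row does not reach only later rows make up. A row lasts 1/12 s, in which the tool goes at most 41.7 mm and 7.16 degrees, less where a joint would pass 70% of its speed; a pose out of reach is approached as far as the arm can. A call with a gripper value outside its range is refused whole. "fingers" is the gripper's target within -1 to 1 (fully open at 1, half-way at 0, shut at -1), set as the call begins (left out, the last holds). The fingers move at their own pace and stop on an object; the grip force is fixed at half the most. Time passes only in rows, so rows that repeat a pose let the fingers close. It gives the time, the measured TCP pose, the force and the opening at its end, in the units of the state.
- ctrl.get_obs(): the state, without advancing time (a new reading comes with each control period).
- ctrl.snapshot(name): name is "side" or "top" or "wrist"; returns the picture (384x512x3 uint8, blue, green, red); there is no depth.
- ctrl.camera_params(name): a dict with "fovy" (degrees; the focal length in pixels is half the picture's height over the tangent of half this angle, whatever the lens; pixels are square), "cx", "cy" (the principal point, pixels), "eye" and "rotation" of the camera in the world; the wrist camera has in their place "T_tool_cam" (4x4, takes a point from camera to tool coordinates, whose origin is the TCP and whose axes are the tool frame's). Camera axes: x right, y down, z forward; pixel columns grow to the right and rows downward; lengths in m; the calibration is good to about 2 mm. The wrist camera is an equidistant fisheye: a pixel r from the principal point sees the ray r / f radians off the axis. A picture is of the moment at which its call begins: read the wrist's pose just before it. camera_params takes no time and is no camera call.
- ctrl.close_job(): hands the job in, once; it reports no verdict.
The state is a dict: "clock": time; "joint_pos": joint angles; "qvel": joint speeds; "tau": joint torques, N m; "tool_pos": TCP position; "orientation": TCP orientation; "force": force on the tool from outside, world axes, zero at the start; "moment": the same for the moment, N m; "opening": finger opening in m.
Only numpy, scipy, OpenCV 4.12 (cv2) and the standard library are available. Lean on these libraries where they do the work, as an engineer would, in place of code of your own. Each camera call takes 0.05 s, during which the arm holds its last target.

## Working session

There is one attempt and no reset: what is moved stays moved. The work goes in short steps, Python scripts to look and compute and a tool call to move; the robot and the scene stay as the last step left them, time stands still between calls to the robot, and variables do not carry over. Pictures are saved under pics/ and viewed, and the job is handed in when it is done.

Besides the shell and the picture viewer there is one more tool, called after "Call:" by a JSON object that holds its "op" and its "data", one argument or row to a line. carry_out: Moves the arm, as the interface text tells. Its arguments: {"type":"object","properties":{"linear":{"type":"array","items":{"type":"array","items":{"type":"number"}}},"twist":{"type":"array","items":{"type":"number"}},"fingers":{"type":"number"}},"required":["linear","twist"]}

```bash
mkdir -p pics; ls; python3 - <<'E'
from plant import ctrl
import cv2
print(ctrl.get_obs()); print(ctrl.grip_depth)
for n in ["side","top","wrist"]:
    print(n,ctrl.camera_params(n))
for n in ["side","top","wrist"]:
    cv2.imwrite(f"pics/{n}0.png",ctrl.snapshot(n))
E
```

```text
pics
{'clock': 0.0, 'joint_pos': array([-4.71490209e+01,  2.05903296e+01,  6.32559612e-01, -2.16745500e-02,
       -7.01362642e+01, -1.65049784e+01]), 'qvel': array([-0.06042617, -0.00180289,  0.00958325, -0.08505101, -0.02853146,
        0.00130924]), 'tau': array([-2.41793219e-03, -5.82719028e+01,  2.93055797e+01,  6.99740231e+00,
        6.90367728e-03, -1.02625756e-04]), 'tool_pos': array([ 0.29944471, -0.60470956,  0.40372081]), 'orientation': array([-1.79992818e+02, -9.59486659e-02,  1.16338613e+02]), 'force': array([-0.35687541,  0.61784374,  0.5990989 ]), 'moment': array([0.04854248, 0.03997513, 0.00325481]), 'opening': 0.08754746217753044}
0.1593
side {'fovy': 43.28421985941693, 'cx': 260.57909038461986, 'cy': 197.89296675115554, 'eye': array([-0.03177406,  0.95986907,  0.75598712]), 'rotation': array([-1.21681842e+02,  9.76506553e-02, -1.47474871e+02])}
top {'fovy': 49.848111920615196, 'cx': 254.75533553295764, 'cy': 191.37506770871312, 'eye': array([0.44994676, 0.020147  , 1.10737131]), 'rotation': array([-171.78273641,   -0.49244726,  -90.44501898])}
wrist {'fovy': 65.70646984690485, 'cx': 256.7827319704303, 'cy': 192.52054601368076, 'T_tool_cam': array([[ 9.99999779e-01, -2.18706555e-04, -6.28266582e-04,
        -2.52897475e-04],
       [ 3.94429293e-04,  9.55432686e-01,  2.95208785e-01,
        -7.99703227e-02],
       [ 5.35702332e-04, -2.95208967e-01,  9.55432561e-01,
         2.05844373e-02],
       [ 0.00000000e+00,  0.00000000e+00,  0.00000000e+00,
         1.00000000e+00]])}
```

View pics/side0.png

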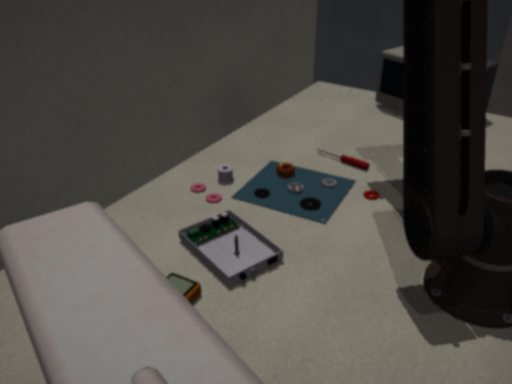

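View pics/top0.png

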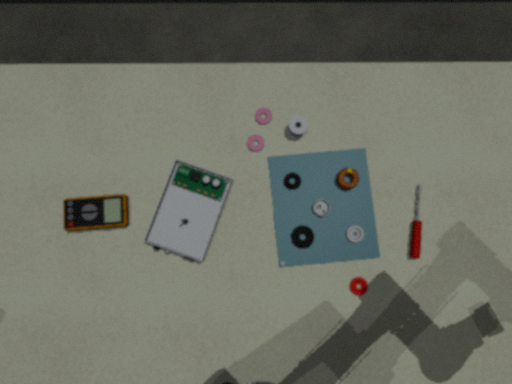

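View pics/wrist0.png

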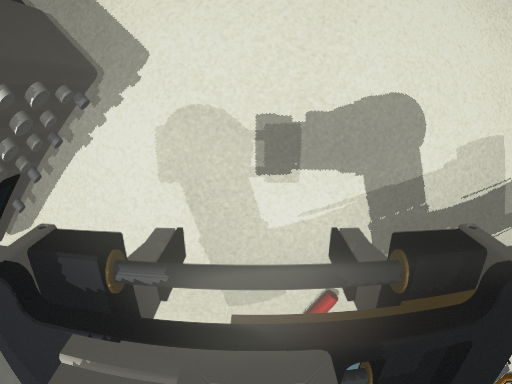

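```bash
cat > h.py <<'E'
import numpy as np, cv2
from plant import ctrl
from scipy.spatial.transform import Rotation as R
def rpy(a): return R.from_euler('xyz',a,degrees=True).as_matrix()
def ray(n,u,v,obs=None):
    p=ctrl.camera_params(n); f=192/np.tan(np.radians(p['fovy']/2))
    x,y=u-p['cx'],v-p['cy']
    if n=='wrist':
        r=np.hypot(x,y); t=r/f; d=np.array([x/r*np.sin(t),y/r*np.sin(t),np.cos(t)])
        Rt=rpy(obs['orientation']); T=np.array(p['T_tool_cam'])
        return obs['tool_pos']+Rt@T[:3,3], Rt@T[:3,:3]@d
    d=np.array([x/f,y/f,1]); return np.array(p['eye']), rpy(p['rotation'])@d
def at(n,u,v,z,obs=None):
    e,d=ray(n,u,v,obs); return e+d*(z-e[2])/d[2]
def proj(n,P,obs=None):
    p=ctrl.camera_params(n); f=192/np.tan(np.radians(p['fovy']/2)); P=np.array(P)
    if n=='wrist':
        Rt=rpy(obs['orientation']); T=np.array(p['T_tool_cam'])
        c=T[:3,:3].T@(Rt.T@(P-obs['tool_pos'])-T[:3,3])
        r=np.hypot(c[0],c[1]); t=np.arctan2(r,c[2]); return p['cx']+f*t*c[0]/r,p['cy']+f*t*c[1]/r
    c=rpy(p['rotation']).T@(P-p['eye']); return p['cx']+f*c[0]/c[2],p['cy']+f*c[1]/c[2]
def tool(P,obs):  # world point -> tool coords cm
    return (rpy(obs['orientation']).T@(np.array(P)-obs['tool_pos']))*100
E
python3 - <<'E'
import cv2
from h import *
t=cv2.imread('pics/top0.png')
cv2.imwrite('pics/top0a.png',cv2.resize(t[100:310,240:440],None,fx=2.85*1,fy=2.85,interpolation=cv2.INTER_CUBIC))
cv2.imwrite('pics/top0b.png',cv2.resize(t[150:270,130:250],None,fx=5,fy=5,interpolation=cv2.INTER_CUBIC))
for nm,u,v,z in [("wide",302.5,237,.009),("tor",348,178.5,.028),("small",292,181,.009),("pl?",320,208,.009),("pl2?",355,234,.009),("stud",185,222,.068)]:
    print(nm,at('top',u,v,z).round(4))
E
```

```text
wide [ 0.4857 -0.1159  0.009 ]
tor [ 0.6387 -0.2383  0.028 ]
small [ 0.6361 -0.0912  0.009 ]
pl? [ 0.5624 -0.1647  0.009 ]
pl2? [ 0.4925 -0.2555  0.009 ]
stud [0.5234 0.1858 0.068 ]
```

View pics/top0a.png

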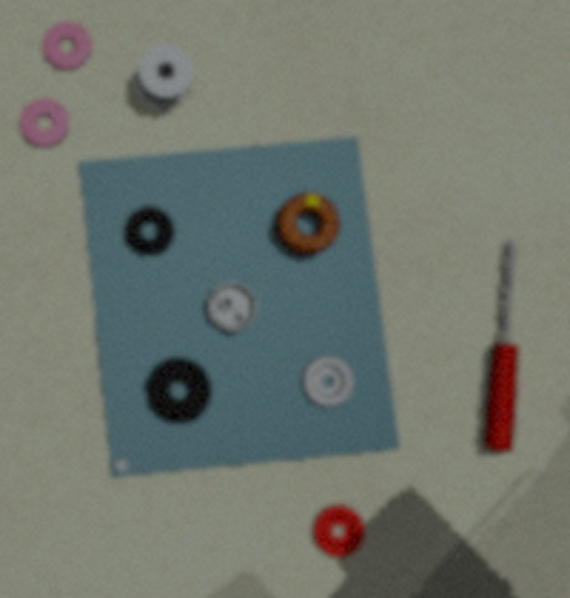

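View pics/top0b.png

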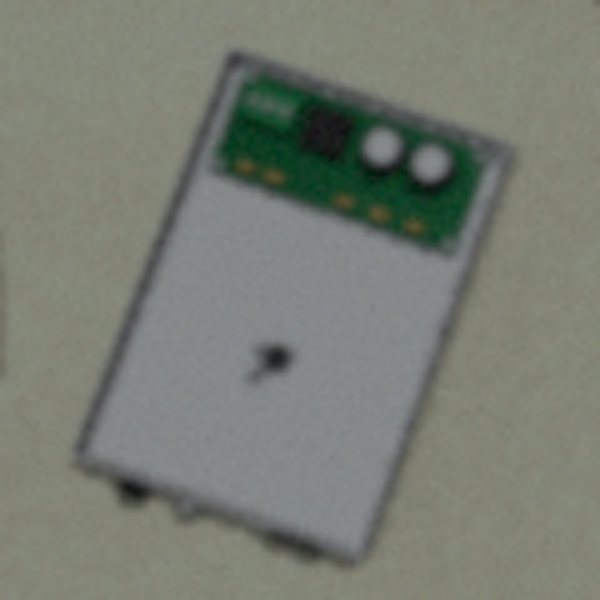

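```bash
python3 - <<'E'
from h import *
o=ctrl.get_obs()
print(tool([.50,-.15,.30],o), tool([.50,-.15,.40],o))
E
```

```text
[31.84229405 38.14927927 10.42930225] [31.85500929 38.14798786  0.42931042]
```

Call:
{"op": "carry_out", "data": {
  "linear": [
    [2, 2, 0.5],
    [5, 6, 2],
    [8, 9.5, 3],
    [10.8, 13, 4],
    [13.5, 16.2, 5],
    [16.2, 19.4, 6],
    [18.9, 22.6, 7],
    [21.6, 25.8, 8],
    [24.3, 29, 9],
    [27, 32.2, 10],
    [29.5, 35.5, 10.4],
    [31.8, 38.1, 10.4]
  ],
  "twist": [2, 5, 8, 11, 14, 17, 20, 23, 26, 26, 26, 26],
  "fingers": 1
}}

```text
clock: 1.15
tool_pos: [0.4914, -0.168, 0.3008]
orientation: [-179.9, -0.1, 90.3]
force: [1.0, -0.2, 0.8]
opening: 0.088
```

```bash
python3 - <<'E'
from h import *
o=ctrl.get_obs(); w=ctrl.snapshot('wrist'); print(o['clock'],o['tool_pos'],o['orientation'],o['joint_pos'],o['force'])
cv2.imwrite('pics/w1.png',cv2.resize(w,(800,600),interpolation=cv2.INTER_CUBIC))
for n,P in dict(wide=[.4857,-.1159,.009],tor=[.6387,-.2383,.028],small=[.6361,-.0912,.009],plate=[.4925,-.2555,.009]).items(): print(n,np.array(proj('wrist',P,o))*1.5625)
E
```

```text
1.15 [ 0.49138616 -0.16798547  0.30080902] [-1.79890751e+02 -6.93728827e-02  9.03257571e+01] [  2.77062984  11.4575146  -26.85589691  -0.0941358  -51.79281608
 -92.38651438] [ 1.01862689 -0.21722373  0.846106  ]
wide [486.24444978 286.97905119]
tor [302.20881125 499.67561313]
small [502.40717927 481.11865039]
plate [261.83265832 296.62767385]
```

View pics/w1.png

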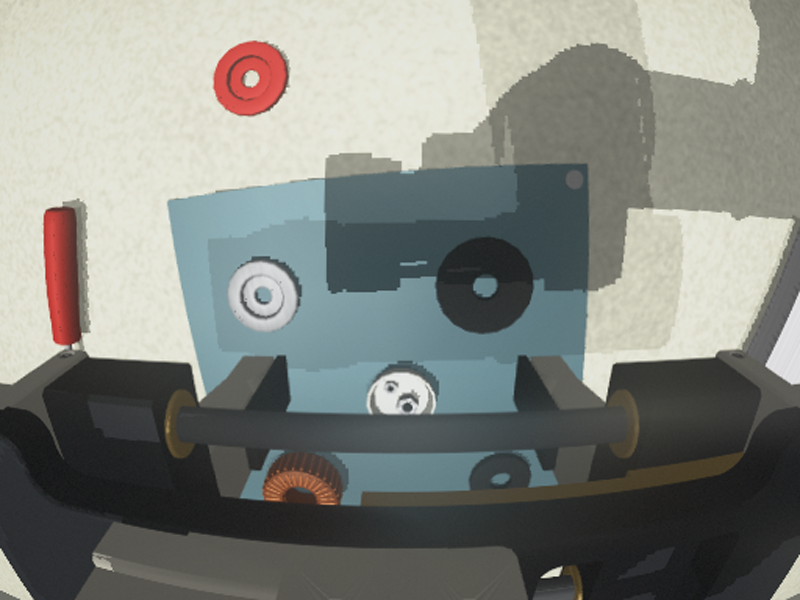

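Call:
{"op": "carry_out", "data": {
  "linear": [
    [2, 0.5, 0],
    [5, 1, 0],
    [9, 2, 0],
    [13, 3, 0],
    [17, 4, 0],
    [21, 5, 0],
    [25, 6, 0],
    [29, 6.9, 0],
    [33, 6.9, 0],
    [35.4, 6.9, 0],
    [35.4, 6.9, 0],
    [35.4, 6.9, 0]
  ],
  "twist": [0, 0, 0, 0, 0, 0, 0, 0, 0, 0, 0, 0]
}}

```text
clock: 2.2
tool_pos: [0.56, 0.1927, 0.301]
orientation: [-180.0, -0.1, 90.6]
force: [-0.6, -0.2, -0.2]
opening: 0.0876
```

```bash
python3 - <<'E'
from h import *
o=ctrl.get_obs(); w=ctrl.snapshot('wrist'); print(o['clock'],o['tool_pos'],o['orientation'],o['qvel'],o['force'])
cv2.imwrite('pics/w2.png',cv2.resize(w,(800,600),interpolation=cv2.INTER_CUBIC))
P=np.array(proj('wrist',[.5234,.1858,.068],o));print(P*1.5625)
c=P.astype(int); a=(max(c[0]-50,0),max(c[1]-50,0)); print(a)
cv2.imwrite('pics/w2c.png',cv2.resize(w[a[1]:a[1]+100,a[0]:a[0]+100],None,fx=6,fy=6,interpolation=cv2.INTER_CUBIC))
s=ctrl.snapshot('side'); cv2.imwrite('pics/s2.png',cv2.resize(s[200:300,180:280],None,fx=6,fy=6,interpolation=cv2.INTER_CUBIC))
E
```

```text
2.2 [0.56001007 0.19267668 0.30103531] [-1.79970717e+02 -7.06610560e-02  9.06360354e+01] [-2.06646859 -0.83662211 -1.17403733 -0.14361466 -0.14551744  0.46847838] [-0.57737324 -0.15315662 -0.1823929 ]
[387.40547628 254.91386373]
(np.int64(197), np.int64(113))
```

View pics/w2.png

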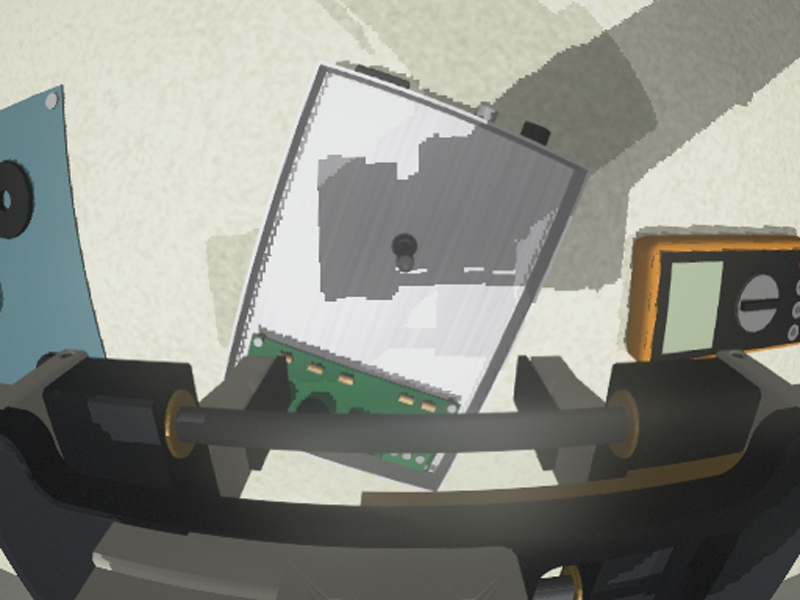

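View pics/w2c.png

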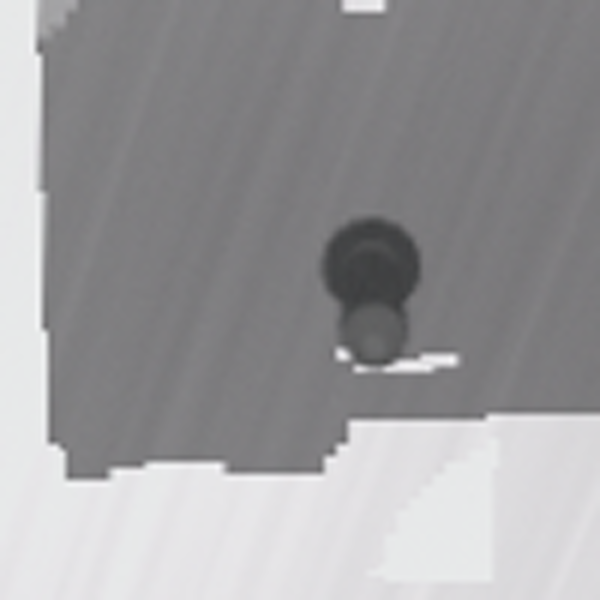

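View pics/s2.png

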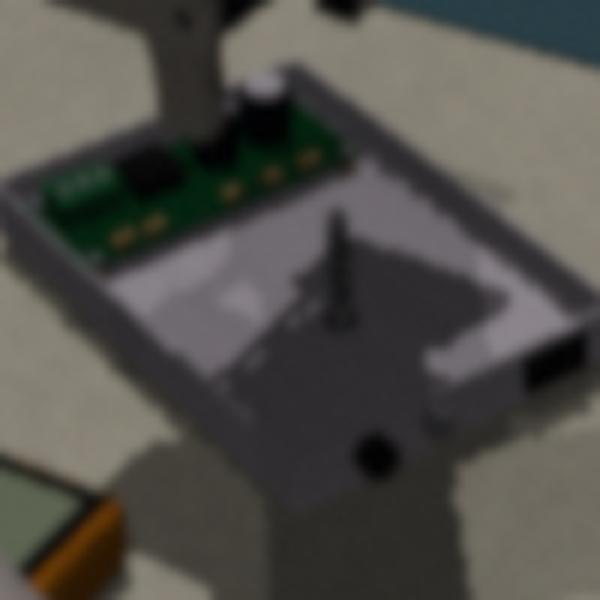

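```bash
python3 - <<'E'
from h import *
ctrl.snapshot('top')
o=ctrl.get_obs(); w=ctrl.snapshot('wrist'); o2=ctrl.get_obs(); print(o['clock'],o['tool_pos'],o2['tool_pos'],o['orientation'],o['qvel'].round(2))
cv2.imwrite('pics/w3c.png',cv2.resize(w[113:213,197:297],None,fx=6,fy=6,interpolation=cv2.INTER_CUBIC))
E
```

```text
2.35 [0.56006349 0.19044183 0.30136918] [0.56016001 0.19023977 0.30155305] [-1.79978524e+02 -7.56592410e-02  9.04624842e+01] [-0.58 -0.34 -0.02 -0.02  0.17 -0.  ]
```

View pics/w3c.png

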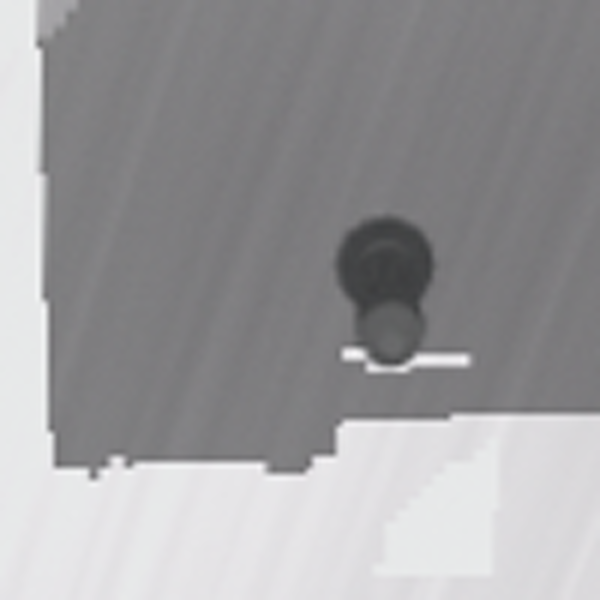

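```bash
python3 - <<'E'
from h import *
o=ctrl.get_obs(); o['tool_pos']=np.array([0.5601,0.1904,.3014]);o['orientation']=np.array([-179.98,-.076,90.46])
g=lambda x,y:(x/6-.42+197,y/6-.42+113)
print('foot',at('wrist',*g(385,264),.012,o)); print('foot ring z+3',at('wrist',*g(385,264),.014,o));print('tip disc',at('wrist',*g(390.5,330),.066,o))
print('side foot/top', at('side',180+340/6-.4,200+322/6-.4,.012), at('side',180+336/6-.4,200+210/6-.4,.068))
print('top', at('top',130+286/5,150+359/5,.012), at('top',130+270/5,150+355/5,.066))
for s in ([.523,.185,.012],[.523,.185,.068]):print(np.array(proj('top',s))-[130,150])
print(ctrl.get_obs()['tool_pos'],ctrl.get_obs()['clock'])
E
```

```text
foot [0.52874274 0.19385132 0.012     ]
foot ring z+3 [0.52838205 0.19381874 0.014     ]
tip disc [0.5272651  0.19373731 0.066     ]
side foot/top [0.52814815 0.19585933 0.012     ] [0.52883949 0.19493075 0.068     ]
top [0.5278621  0.18894476 0.012     ] [0.52609187 0.18869737 0.066     ]
[58.66486701 73.62780909]
[55.32604647 72.16339612]
[0.56016001 0.19023977 0.30155305] 2.4
```

Call:
{"op": "carry_out", "data": {
  "linear": [
    [-2, 0, 0],
    [-5, -0.5, 0.5],
    [-9, -1, 1],
    [-13, -1.5, 1.5],
    [-17, -2, 2],
    [-21, -2.5, 2.5],
    [-25, -3, 3],
    [-28.5, -3.5, 3.5],
    [-30.6, -4, 4],
    [-30.6, -4, 4],
    [-30.6, -4, 4],
    [-30.6, -4, 4]
  ],
  "twist": [0.4, 0.4, 0.4, 0.4, 0.4, 0.4, 0.4, 0.4, 0.4, 0.4, 0.4, 0.4]
}}

```text
clock: 3.4
tool_pos: [0.5223, -0.1167, 0.2614]
orientation: [180.0, -0.1, 89.9]
force: [-0.0, 0.4, -0.0]
opening: 0.0878
```

```bash
cat > look.py <<'E'
from h import *
import sys
def look(name,P,half=50,sc=6,extra=()):
    o1=ctrl.get_obs(); w=ctrl.snapshot('wrist'); o=o1
    print('clk',o['clock'],'pos',o['tool_pos'].round(4),'rpy',o['orientation'].round(2),'qv',abs(o['qvel']).max().round(2),'F',o['force'].round(1),'op',round(o['opening'],4))
    u,v=proj('wrist',P,o); a=int(max(0,min(512-2*half,u-half))),int(max(0,min(384-2*half,v-half)))
    c=w[a[1]:a[1]+2*half,a[0]:a[0]+2*half]
    cv2.imwrite(f'pics/{name}.png',cv2.resize(c,None,fx=sc,fy=sc,interpolation=cv2.INTER_CUBIC)); cv2.imwrite(f'pics/{name}_full.png',w)
    import json; json.dump(dict(a=a,sc=sc,tool_pos=o['tool_pos'].tolist(),orientation=o['orientation'].tolist()),open(f'pics/{name}.json','w'))
    print('pred',((u-a[0]+.5)*sc-.5),((v-a[1]+.5)*sc-.5))
def px(name,x,y,z):
    import json; d=json.load(open(f'pics/{name}.json')); o=dict(tool_pos=np.array(d['tool_pos']),orientation=np.array(d['orientation']))
    return at('wrist',(x+.5)/d['sc']-.5+d['a'][0],(y+.5)/d['sc']-.5+d['a'][1],z,o)
E
python3 - <<'E'
from look import *
ctrl.snapshot('top'); look('wp1',[.4857,-.1159,.009])
E
```

```text
clk 3.45 pos [ 0.5226 -0.1161  0.2615] rpy [ 1.7996e+02 -9.0000e-02  9.0010e+01] qv 1.03 F [-1.1  0.1 -0.1] op 0.0874
pred 308.25846358390277 306.4803456198919
```

View pics/wp1.png

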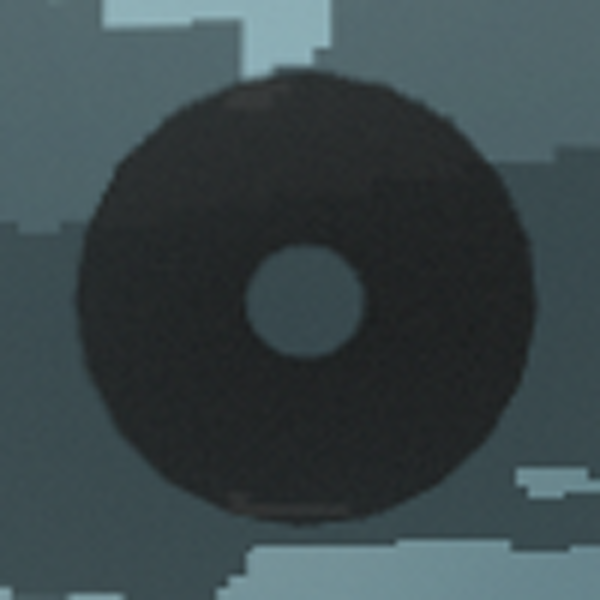

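```bash
python3 - <<'E'
from look import *
print(px('wp1',307,297,.0085), tool(list(px('wp1',307,297,.0085)[:2])+[.1828-0],ctrl.get_obs()))
E
```

```text
[ 0.48451674 -0.11606487  0.0085    ] [-0.04619529 -3.82185758  7.8623676 ]
```

Call:
{"op": "carry_out", "data": {
  "linear": [
    [0, -1, 1.5],
    [0, -2.5, 3.5],
    [0, -3.8, 5],
    [0, -3.8, 6],
    [0, -3.8, 6.8],
    [0, -3.8, 7.2],
    [0, -3.8, 7.5],
    [0, -3.8, 7.5]
  ],
  "twist": [0, 0, 0, 0, 0, 0, 0, 0]
}}

```text
clock: 4.17
tool_pos: [0.4853, -0.1153, 0.1862]
orientation: [180.0, -0.1, 90.1]
force: [0.1, 0.3, 0.1]
opening: 0.0875
```

Call:
{"op": "carry_out", "data": {
  "linear": [
    [-0.06, -0.07, 0.2],
    [-0.06, -0.07, 0.4],
    [-0.06, -0.07, 0.45],
    [-0.06, -0.07, 0.45]
  ],
  "twist": [0, 0, 0, 0]
}}

```text
clock: 4.5
tool_pos: [0.4846, -0.1159, 0.1818]
orientation: [180.0, -0.1, 90.1]
force: [-0.2, -1.2, -0.2]
opening: 0.0874
```

Call:
{"op": "carry_out", "data": {
  "linear": [
    [0, 0, 0],
    [0, 0, 0],
    [0, 0, 0],
    [0, 0, 0],
    [0, 0, 0],
    [0, 0, 0]
  ],
  "twist": [0, 0, 0, 0, 0, 0],
  "fingers": -1
}}

```text
clock: 5.0
tool_pos: [0.4847, -0.1159, 0.1819]
orientation: [179.9, -0.1, 90.1]
force: [0.1, -0.6, 0.1]
opening: 0.0605
```

Call:
{"op": "carry_out", "data": {
  "linear": [
    [0, 0, -1],
    [0, 0, -3],
    [0, 0, -6],
    [2, 0.5, -8.5],
    [5, 1, -9.5],
    [8.5, 1.5, -9.5],
    [12, 2, -9.5],
    [15.5, 2.5, -9.5],
    [19, 3, -9.5],
    [22.5, 3.5, -9.5],
    [25.5, 4, -9.5],
    [28, 4.3, -9.5]
  ],
  "twist": [0, 0, 0, 0, 0, 0, 0, 0, 0, 0, 0, 0]
}}

```text
clock: 6.0
tool_pos: [0.5273, 0.1663, 0.2774]
orientation: [179.9, -0.1, 90.1]
force: [0.1, -0.2, -0.4]
opening: 0.0609
```

Call:
{"op": "carry_out", "data": {
  "linear": [
    [1, 0, 0],
    [1, 0, 0],
    [1, 0, 0]
  ],
  "twist": [0, 0, 0]
}}

```text
clock: 6.25
tool_pos: [0.5269, 0.1765, 0.277]
orientation: [180.0, -0.1, 90.2]
force: [0.1, 1.0, -0.2]
opening: 0.061
```

```bash
python3 - <<'E'
from look import *
look('wp2',[.528,.194,.06],half=65,sc=5)
print(tool([.528,.194,.1],ctrl.get_obs()))
E
```

```text
clk 6.25 pos [0.5269 0.1765 0.277 ] rpy [ 1.7997e+02 -7.0000e-02  9.0210e+01] qv 1.36 F [ 0.1  1.  -0.2] op 0.061
pred 328.85455078315954 329.32096099466116
[ 1.80028743  0.11121751 17.70837226]
```

View pics/wp2.png

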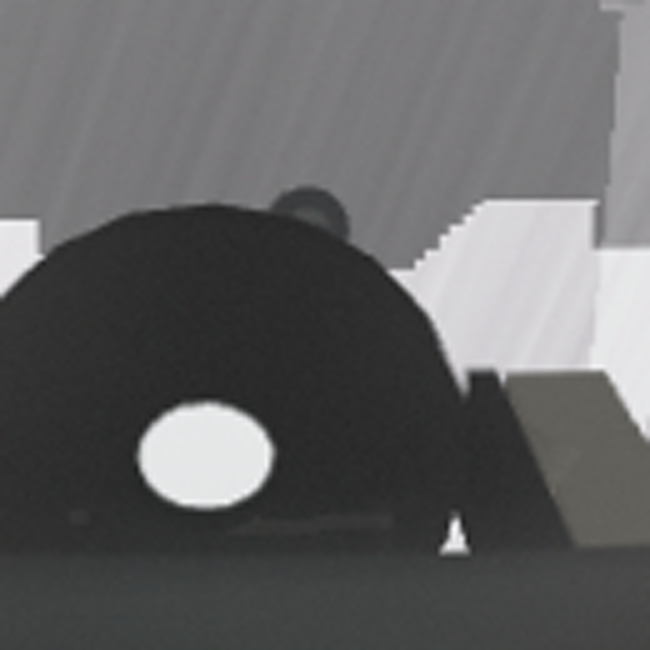

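View pics/wp2_full.png

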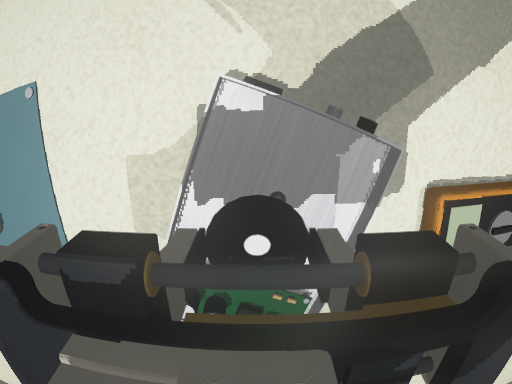

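```bash
cat >> look.py <<'E'
def held(name,x,y,zt):
    "tool-frame point (cm) at tool depth zt m"
    import json; d=json.load(open(f'pics/{name}.json')); o=dict(tool_pos=np.array(d['tool_pos']),orientation=np.array(d['orientation']))
    return tool(px(name,x,y,d['tool_pos'][2]-zt),o)
E
python3 - <<'E'
from look import *
print('hole',held('wp2',207,455,.172))
print('stud ring', px('wp2',309,226,.012))
E
```

```text
hole [-0.02100752 -0.19814352 17.1998938 ]
stud ring [0.52839329 0.19437016 0.012     ]
```

Call:
{"op": "carry_out", "data": {
  "linear": [
    [0.8, 0.05, 0],
    [1.4, 0.1, 0.4],
    [1.75, 0.12, 1],
    [1.75, 0.12, 1.3],
    [1.75, 0.12, 1.3],
    [1.75, 0.12, 1.3]
  ],
  "twist": [0, 0, 0, 0, 0, 0]
}}

```text
clock: 6.8
tool_pos: [0.5279, 0.193, 0.2636]
orientation: [-180.0, -0.0, 90.1]
force: [0.8, 0.3, -0.2]
opening: 0.0609
```

```bash
python3 - <<'E'
from look import *
look('wp3',[.528,.194,.08],half=65,sc=5)
print(tool([.5283,.194,.0139],ctrl.get_obs()))
E
```

```text
clk 6.8 pos [0.5279 0.193  0.2636] rpy [-1.7997e+02 -3.0000e-02  9.0150e+01] qv 0.42 F [ 0.8  0.3 -0.2] op 0.0609
pred 330.79482865594554 327.40358035511247
[ 0.07066946  0.02828837 24.99714986]
```

View pics/wp3.png

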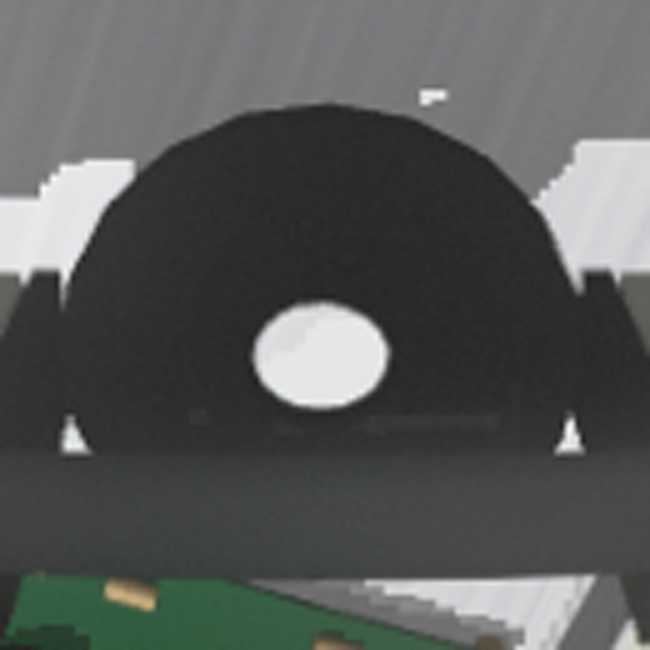

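Descend to just above the stud tip and look through the hole.

Call:
{"op": "carry_out", "data": {
  "linear": [
    [0.07, 0.03, 0.6],
    [0.07, 0.03, 1.3],
    [0.07, 0.03, 1.6],
    [0.07, 0.03, 1.6]
  ],
  "twist": [0, 0, 0, 0]
}}

```text
clock: 7.18
tool_pos: [0.5279, 0.1935, 0.2466]
orientation: [-179.9, 0.0, 90.1]
force: [-0.5, 0.3, 0.4]
opening: 0.061
```

```bash
python3 - <<'E'
from look import *
look('wp4',[.528,.194,.08],half=65,sc=5)
E
```

```text
clk 7.1833 pos [0.5279 0.1935 0.2466] rpy [-1.7991e+02  2.0000e-02  9.0130e+01] qv 0.99 F [-0.5  0.3  0.4] op 0.061
pred 328.96728222917613 330.3753024592045
```

View pics/wp4.png

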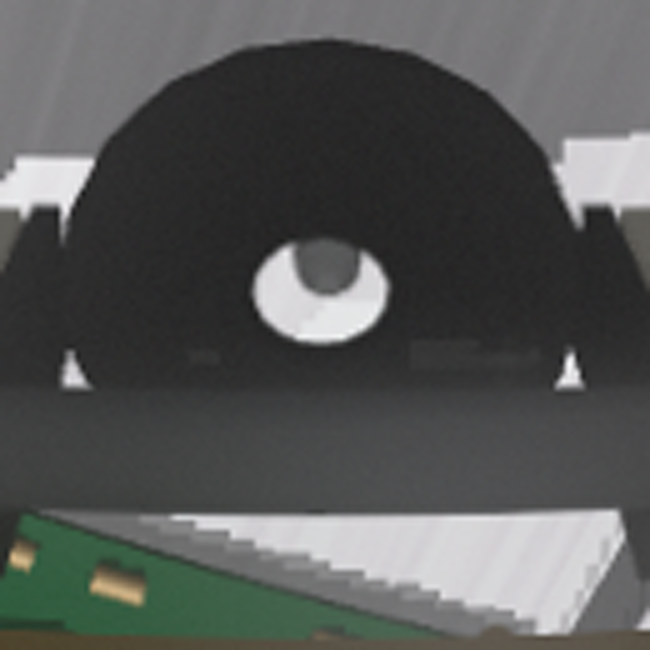

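Call:
{"op": "carry_out", "data": {
  "linear": [
    [0.07, 0, 0.5],
    [0.07, 0, 1.2],
    [0.07, 0, 2],
    [0.07, 0, 2.8],
    [0.07, 0, 3.6],
    [0.07, 0, 4.3],
    [0.07, 0, 4.8],
    [0.07, 0, 5.2],
    [0.07, 0, 5.4],
    [0.07, 0, 5.4]
  ],
  "twist": [0, 0, 0, 0, 0, 0, 0, 0, 0, 0]
}}

```text
clock: 8.07
tool_pos: [0.528, 0.1943, 0.1927]
orientation: [-179.9, 0.0, 90.1]
force: [-1.0, 0.8, -0.6]
opening: 0.0606
```

```bash
python3 - <<'E'
from look import *
look('wp5',[.528,.194,.018],half=65,sc=5)
E
```

```text
clk 8.0667 pos [0.528  0.1943 0.1927] rpy [-1.7991e+02  3.0000e-02  9.0140e+01] qv 0.73 F [-1.   0.8 -0.6] op 0.0606
pred 327.204428038804 331.71530560218554
```

View pics/wp5.png

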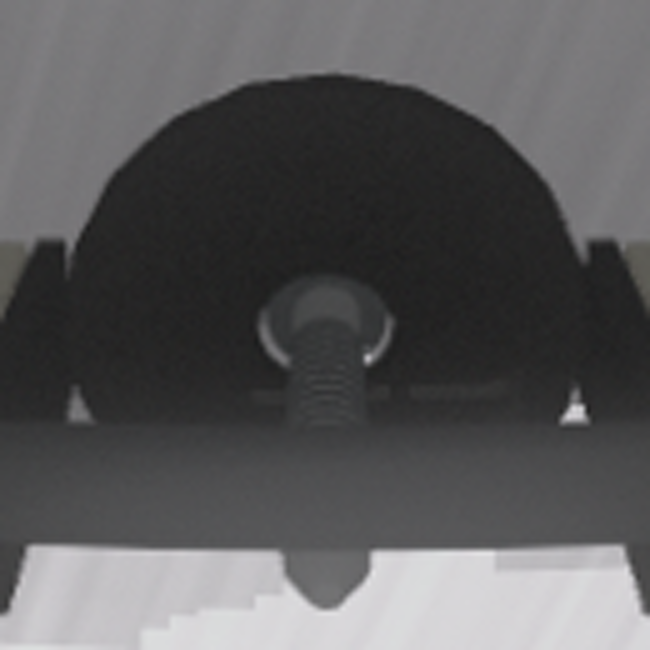

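Call:
{"op": "carry_out", "data": {
  "linear": [
    [0, 0, 0.08],
    [0, 0, 0.08],
    [0, 0, 0.08]
  ],
  "twist": [0, 0, 0]
}}

```text
clock: 8.37
tool_pos: [0.5282, 0.1944, 0.1926]
orientation: [-180.0, -0.0, 90.2]
force: [-0.9, 0.0, -0.5]
opening: 0.0606
```

Call:
{"op": "carry_out", "data": {
  "linear": [
    [0, 0, 0],
    [0, 0, 0],
    [0, 0, 0],
    [0, 0, 0],
    [0, 0, 0],
    [0, 0, 0],
    [0, 0, -0.5],
    [0, 0, -1.5],
    [0, 0, -3],
    [0, 0, -5],
    [0, 0, -7],
    [0, 0, -8.5]
  ],
  "twist": [0, 0, 0, 0, 0, 0, 0, 0, 0, 0, 0, 0],
  "fingers": 1
}}

```text
clock: 9.37
tool_pos: [0.5285, 0.1945, 0.2803]
orientation: [179.9, -0.1, 90.2]
force: [-0.2, 0.5, -0.3]
opening: 0.0874
```

Call:
{"op": "carry_out", "data": {
  "linear": [
    [0, 1, -0.5],
    [0, 2.5, -0.5],
    [0, 3, -0.5],
    [0, 3, -0.5],
    [0, 3, -0.5]
  ],
  "twist": [0, 0, 0, 0, 0]
}}

```text
clock: 9.78
tool_pos: [0.5582, 0.1943, 0.2852]
orientation: [180.0, -0.1, 90.1]
force: [-0.4, -0.3, -0.2]
opening: 0.0877
```

```bash
python3 - <<'E'
from look import *
look('wp6',[.528,.194,.018],half=50,sc=6)
print(tool([.6387,-.2383,.1],ctrl.get_obs()))
E
```

```text
clk 9.7833 pos [0.5582 0.1943 0.2852] rpy [ 1.7997e+02 -5.0000e-02  9.0130e+01] qv 0.92 F [-0.4 -0.3 -0.2] op 0.0877
pred 305.7448991001187 304.2683277320895
[-43.29842239   7.96302805  18.47567267]
```

View pics/wp6.png

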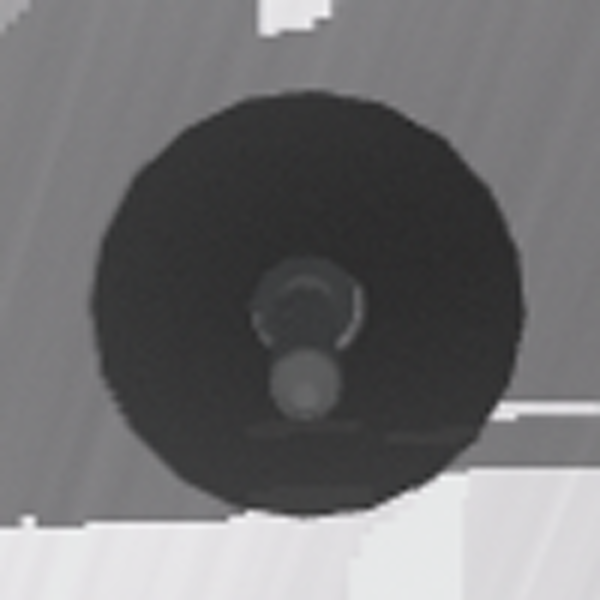

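```bash
python3 - <<'E'
from look import *
print('pad',px('wp6',309,305,.0185),'tip',px('wp6',306,383,.067))
E
```

```text
pad [0.52800369 0.19445721 0.0185    ] tip [0.52730124 0.19401614 0.067     ]
```

Call:
{"op": "carry_out", "data": {
  "linear": [
    [-2, 0.5, -1],
    [-5, 1, -1],
    [-9, 2, -1],
    [-13, 3, -1],
    [-17, 4, -1],
    [-21, 5, -1],
    [-25, 6, -1],
    [-29, 7, -1],
    [-33, 8, -1],
    [-37, 9, -1],
    [-40, 10, -1],
    [-42, 11, -1]
  ],
  "twist": [0, 0, 0, 0, 0, 0, 0, 0, 0, 0, 0, 0]
}}

```text
clock: 10.83
tool_pos: [0.6684, -0.2284, 0.2943]
orientation: [-179.9, -0.0, 90.0]
force: [0.7, 0.9, 0.1]
opening: 0.0879
```

Call:
{"op": "carry_out", "data": {
  "linear": [
    [-1, 0, 1],
    [-1.2, 0, 1],
    [-1.2, 0, 1],
    [-1.2, 0, 1],
    [-1.2, 0, 1]
  ],
  "twist": [0, 0, 0, 0, 0]
}}

```text
clock: 11.25
tool_pos: [0.6682, -0.2391, 0.2845]
orientation: [-179.9, -0.0, 90.1]
force: [0.5, -0.0, 0.2]
opening: 0.0877
```

```bash
python3 - <<'E'
from look import *
look('t1',[.6387,-.2383,.028],half=50,sc=6)
E
```

```text
clk 11.25 pos [ 0.6682 -0.2391  0.2845] rpy [-1.7993e+02 -5.0000e-02  9.0100e+01] qv 0.38 F [ 0.5 -0.   0.2] op 0.0877
pred 308.0161382795287 303.7731278151747
```

View pics/t1.png

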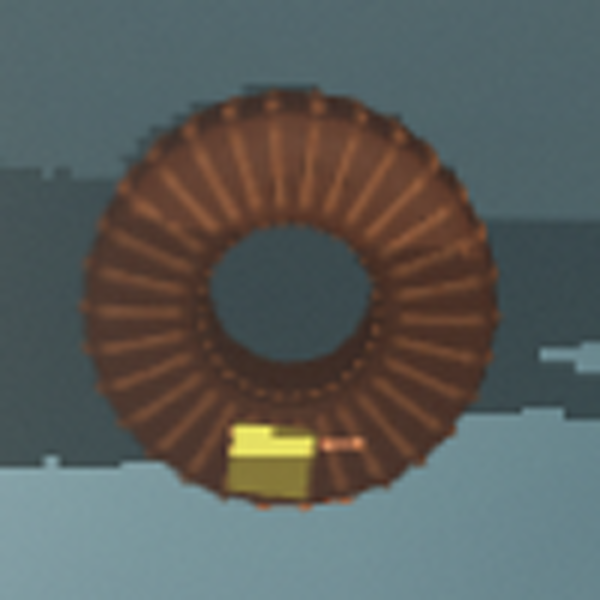

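```bash
python3 - <<'E'
from look import *
for p in [(290,298,.018)]:
    P=px('t1',*p); print(P, tool([P[0],P[1],.1],ctrl.get_obs()))
print(px('t1',291,310,.026))
E
```

```text
[ 0.64000381 -0.24078652  0.018     ] [-0.18680459 -2.82269523 18.47887558]
[ 0.63999869 -0.24060848  0.026     ]
```

Call:
{"op": "carry_out", "data": {
  "linear": [
    [-0.1, -1, 1],
    [-0.18, -2, 3],
    [-0.18, -2.8, 5],
    [-0.18, -2.82, 7],
    [-0.18, -2.82, 8.5],
    [-0.18, -2.82, 9.3],
    [-0.18, -2.82, 9.8],
    [-0.18, -2.82, 10.1],
    [-0.18, -2.82, 10.15],
    [-0.18, -2.82, 10.15]
  ],
  "twist": [0, 0, 0, 0, 0, 0, 0, 0, 0, 0]
}}

```text
clock: 12.13
tool_pos: [0.6405, -0.2406, 0.184]
orientation: [180.0, -0.0, 90.1]
force: [0.3, 0.3, -0.2]
opening: 0.0875
```

Call:
{"op": "carry_out", "data": {
  "linear": [
    [0, 0, 0],
    [0, 0, 0],
    [0, 0, 0],
    [0, 0, 0],
    [0, 0, 0],
    [0, 0, 0],
    [0, 0, 0]
  ],
  "twist": [0, 0, 0, 0, 0, 0, 0],
  "fingers": -1
}}

```text
clock: 12.72
tool_pos: [0.6406, -0.2407, 0.1843]
orientation: [180.0, -0.0, 90.1]
force: [-0.8, -0.1, 1.6]
opening: 0.0575
```

Call:
{"op": "carry_out", "data": {
  "linear": [
    [0, 0, -0.5],
    [0, 0, -1.5],
    [0, 0, -3.5],
    [0, 0, -6],
    [1, 0, -8],
    [3, -0.5, -9],
    [5.5, -1, -9.3],
    [8.5, -2, -9.3],
    [11.5, -3, -9.3],
    [14.5, -4, -9.3],
    [17.5, -5, -9.3],
    [20.5, -6, -9.3]
  ],
  "twist": [0, 0, 0, 0, 0, 0, 0, 0, 0, 0, 0, 0]
}}

```text
clock: 13.72
tool_pos: [0.5791, -0.0347, 0.278]
orientation: [180.0, -0.0, 90.1]
force: [0.7, 0.6, -3.0]
opening: 0.058
```

```bash
python3 - <<'E'
from look import *
o=ctrl.get_obs();print(o['opening'],o['force'],tool([.528,.194,.27],o))
E
```

```text
0.05796564681582214 [ 0.65797809  0.6290211  -3.03586037] [22.87696772 -5.06396493  0.81016958]
```

Call:
{"op": "carry_out", "data": {
  "linear": [
    [3, -0.6, 0],
    [6, -1.2, 0],
    [9, -2, 0],
    [12, -3, 0],
    [15, -4, 0],
    [18, -5, 0],
    [20.5, -5.05, 0],
    [22, -5.05, 0.3],
    [22.8, -5.05, 0.6],
    [22.85, -5.05, 0.8],
    [22.85, -5.05, 0.8],
    [22.85, -5.05, 0.8]
  ],
  "twist": [0, 0, 0, 0, 0, 0, 0, 0, 0, 0, 0, 0]
}}

```text
clock: 14.72
tool_pos: [0.5281, 0.1928, 0.2698]
orientation: [-180.0, 0.0, 90.1]
force: [0.1, -0.7, -2.3]
opening: 0.0575
```

```bash
python3 - <<'E'
from look import *
look('t2',[.528,.194,.09],half=65,sc=5)
print(tool([.528,.194,.018],ctrl.get_obs()))
E
```

```text
clk 14.7167 pos [0.5281 0.1928 0.2698] rpy [-180.      0.     90.08] qv 0.38 F [ 0.1 -0.7 -2.3] op 0.0575
pred 328.89184286977877 329.044512361403
[ 0.12622847 -0.02520986 25.19646733]
```

View pics/t2.png

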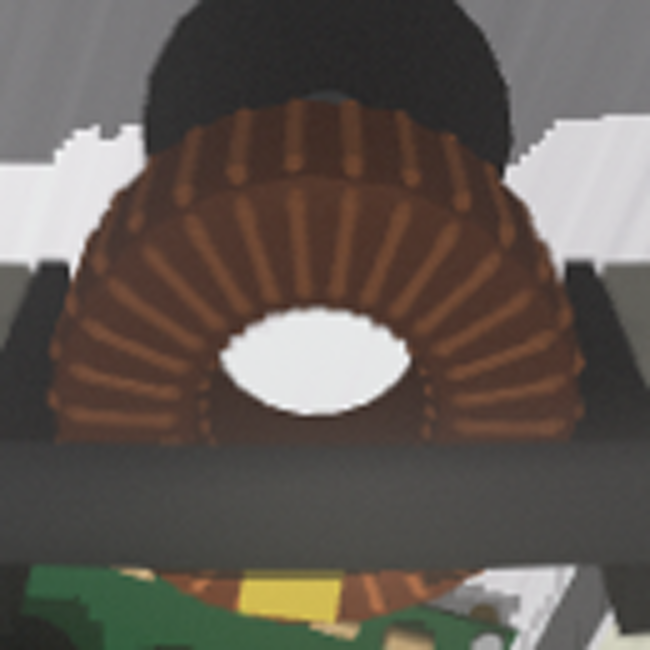

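Call:
{"op": "carry_out", "data": {
  "linear": [
    [0.1, 0, 0.5],
    [0.12, -0.02, 1.3],
    [0.12, -0.02, 2.2],
    [0.12, -0.02, 3.2],
    [0.12, -0.02, 4.2],
    [0.12, -0.02, 5.1],
    [0.12, -0.02, 5.8],
    [0.12, -0.02, 6.3],
    [0.12, -0.02, 6.6],
    [0.12, -0.02, 6.7],
    [0.12, -0.02, 6.7]
  ],
  "twist": [0, 0, 0, 0, 0, 0, 0, 0, 0, 0, 0]
}}

```text
clock: 15.68
tool_pos: [0.5281, 0.194, 0.2029]
orientation: [180.0, -0.0, 90.1]
force: [0.2, -0.2, -2.7]
opening: 0.0577
```

Call:
{"op": "carry_out", "data": {
  "linear": [
    [0, 0, 0.05],
    [0, 0, 0.1],
    [0, 0, 0.15],
    [0, 0, 0.18],
    [0, 0, 0.18]
  ],
  "twist": [0, 0, 0, 0, 0]
}}

```text
clock: 16.1
tool_pos: [0.5281, 0.194, 0.2012]
orientation: [180.0, -0.0, 90.1]
force: [-0.5, 0.8, -3.4]
opening: 0.0579
```

```bash
python3 - <<'E'
from look import *
look('t3',[.528,.194,.03],half=65,sc=5)
E
```

```text
clk 16.1 pos [0.5281 0.194  0.2012] rpy [ 1.7997e+02 -1.0000e-02  9.0070e+01] qv 0.09 F [-0.5  0.8 -3.4] op 0.0579
pred 328.2307066878739 331.72919147365405
```

View pics/t3.png

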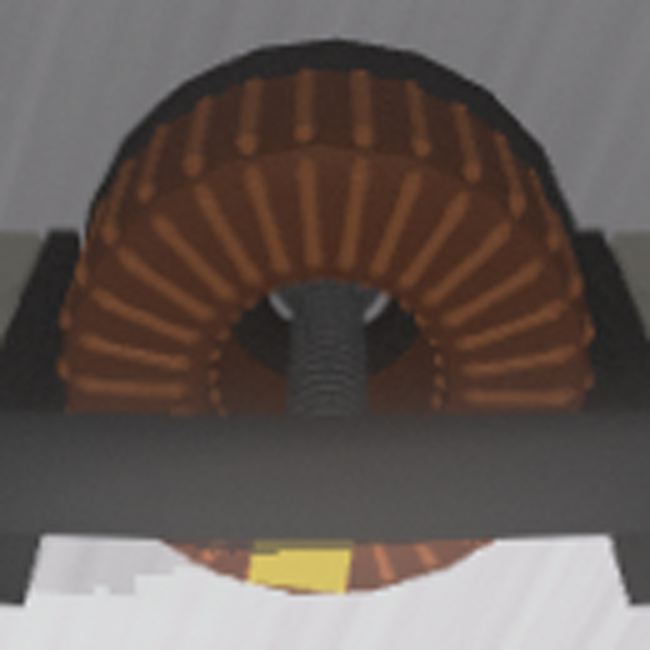

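Call:
{"op": "carry_out", "data": {
  "linear": [
    [0, 0, 0.03],
    [0, 0, 0.06],
    [0, 0, 0.09],
    [0, 0, 0.09]
  ],
  "twist": [0, 0, 0, 0]
}}

```text
clock: 16.48
tool_pos: [0.5281, 0.194, 0.2012]
orientation: [180.0, -0.0, 90.1]
force: [-4.3, -1.0, 6.8]
opening: 0.0579
```

Call:
{"op": "carry_out", "data": {
  "linear": [
    [0, 0, 0],
    [0, 0, 0],
    [0, 0, 0],
    [0, 0, 0],
    [0, 0, 0],
    [0, 0, 0],
    [0, 0, -0.5],
    [0, 0, -1.5],
    [0, 0, -3],
    [0, 0, -5],
    [0, 0, -7],
    [0, 0, -8.5]
  ],
  "twist": [0, 0, 0, 0, 0, 0, 0, 0, 0, 0, 0, 0],
  "fingers": 1
}}

```text
clock: 17.48
tool_pos: [0.5283, 0.1941, 0.2889]
orientation: [179.8, -0.1, 90.1]
force: [-0.2, 0.5, -0.2]
opening: 0.088
```

Call:
{"op": "carry_out", "data": {
  "linear": [
    [0, 1, -0.5],
    [0, 2.5, -0.5],
    [0, 3, -0.5],
    [0, 3, -0.5],
    [0, 3, -0.5]
  ],
  "twist": [0, 0, 0, 0, 0]
}}

```text
clock: 17.9
tool_pos: [0.558, 0.1939, 0.2939]
orientation: [179.9, -0.1, 90.1]
force: [0.4, -0.0, -0.1]
opening: 0.0876
```

```bash
python3 - <<'E'
from look import *
look('t4',[.528,.194,.045],half=50,sc=6)
print(tool([.6361,-.0912,.28],ctrl.get_obs()))
E
```

```text
clk 17.9 pos [0.558  0.1939 0.2939] rpy [ 1.7988e+02 -6.0000e-02  9.0070e+01] qv 0.97 F [ 0.4 -0.  -0.1] op 0.0876
pred 308.4509140128134 306.7056775119981
[-28.52561385   7.78911041   1.36011839]
```

View pics/t4.png

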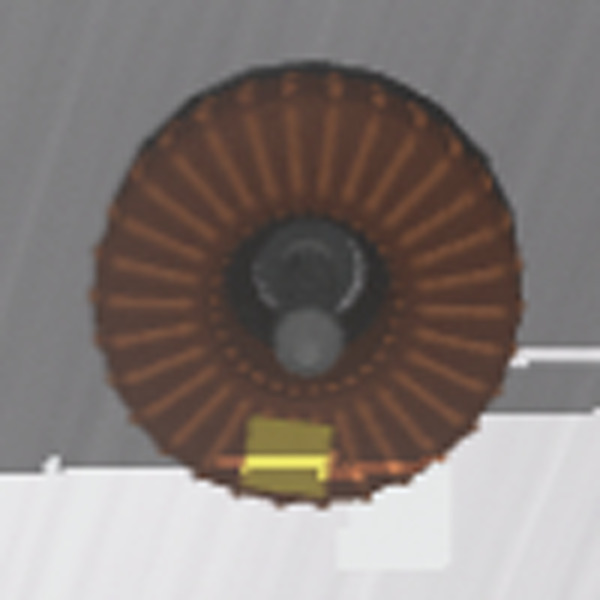

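Call:
{"op": "carry_out", "data": {
  "linear": [
    [-2, 0.7, 0],
    [-5, 1.8, 0],
    [-9, 3.3, 0],
    [-13, 4.8, 0],
    [-17, 6.3, 0],
    [-21, 7.8, 0],
    [-24.5, 9.3, 0.4],
    [-27, 10.5, 0.8],
    [-28.5, 10.8, 1],
    [-28.5, 10.8, 1],
    [-28.5, 10.8, 1],
    [-28.5, 10.8, 1]
  ],
  "twist": [0, 0, 0, 0, 0, 0, 0, 0, 0, 0, 0, 0]
}}

```text
clock: 18.95
tool_pos: [0.6656, -0.0901, 0.2836]
orientation: [179.9, -0.1, 90.1]
force: [0.4, 0.1, 0.4]
opening: 0.0874
```

```bash
python3 - <<'E'
from look import *
look('s1',[.6361,-.0912,.009],half=50,sc=6)
E
```

```text
clk 18.95 pos [ 0.6656 -0.0901  0.2836] rpy [ 1.7993e+02 -6.0000e-02  9.0100e+01] qv 0.99 F [0.4 0.1 0.4] op 0.0874
pred 306.36504814791857 303.47533534487627
```

View pics/s1.png

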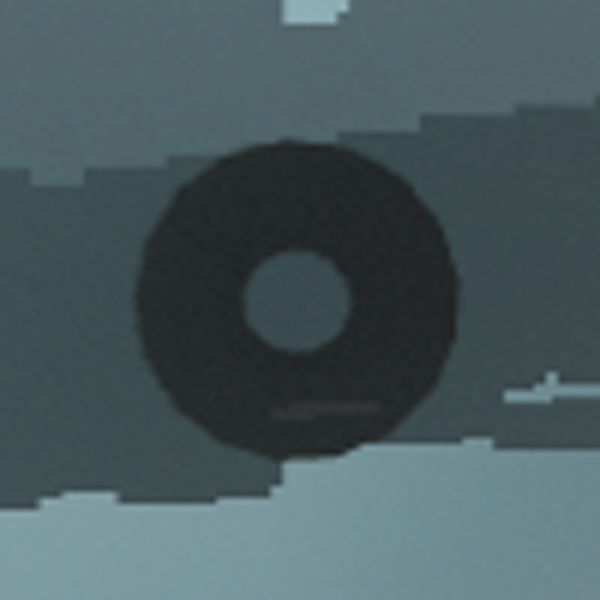

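```bash
python3 - <<'E'
from look import *
P=px('s1',298,300,.0085); print(P, tool([P[0],P[1],.1818],ctrl.get_obs()))
E
```

```text
[ 0.63568504 -0.09241494  0.0085    ] [-0.27204971 -3.02735212 10.20232214]
```

Call:
{"op": "carry_out", "data": {
  "linear": [
    [-0.1, -1, 1],
    [-0.25, -2, 3],
    [-0.25, -2.8, 5],
    [-0.25, -3.03, 7],
    [-0.25, -3.03, 8.5],
    [-0.25, -3.03, 9.3],
    [-0.25, -3.03, 9.8],
    [-0.25, -3.03, 10.1],
    [-0.25, -3.03, 10.2],
    [-0.25, -3.03, 10.2],
    [-0.25, -3.03, 10.2]
  ],
  "twist": [0, 0, 0, 0, 0, 0, 0, 0, 0, 0, 0]
}}

```text
clock: 19.92
tool_pos: [0.636, -0.0921, 0.1826]
orientation: [179.8, -0.1, 90.2]
force: [0.2, 0.1, 0.4]
opening: 0.0879
```

Call:
{"op": "carry_out", "data": {
  "linear": [
    [0, 0, 0.02],
    [0, 0, 0.02],
    [0, 0, 0.02],
    [0, 0, 0.02],
    [0, 0, 0.02],
    [0, 0, 0.02],
    [0, 0, 0.02],
    [0, 0, 0.02]
  ],
  "twist": [0, 0, 0, 0, 0, 0, 0, 0],
  "fingers": -1
}}

```text
clock: 20.58
tool_pos: [0.636, -0.0921, 0.1824]
orientation: [179.8, -0.1, 90.2]
force: [-0.1, -0.2, 0.9]
opening: 0.0458
```

Call:
{"op": "carry_out", "data": {
  "linear": [
    [0, 0, -1],
    [0, 0, -3],
    [0, 0, -6],
    [1.5, -0.5, -8.5],
    [4.5, -1.5, -9.3],
    [8, -3, -9.3],
    [11.5, -4.5, -9.3],
    [15, -6, -9.3],
    [18.5, -7.5, -9.3],
    [22, -9, -9.3],
    [25, -10, -9.3],
    [27, -10.8, -9.3]
  ],
  "twist": [0, 0, 0, 0, 0, 0, 0, 0, 0, 0, 0, 0]
}}

```text
clock: 21.58
tool_pos: [0.526, 0.18, 0.2766]
orientation: [179.8, -0.1, 90.3]
force: [0.9, -0.3, -0.1]
opening: 0.046
```

Call:
{"op": "carry_out", "data": {
  "linear": [
    [0.8, 0, 0],
    [0.8, 0, 0],
    [0.8, 0, 0]
  ],
  "twist": [0, 0, 0]
}}

```text
clock: 21.83
tool_pos: [0.5261, 0.1882, 0.2771]
orientation: [179.7, -0.1, 90.3]
force: [-0.6, -0.1, -0.3]
opening: 0.0462
```

```bash
python3 - <<'E'
from look import *
print(tool([.5281,.194,.250],ctrl.get_obs()))
E
```

```text
[0.5706334  0.19431379 2.71223004]
```

Call:
{"op": "carry_out", "data": {
  "linear": [
    [0.3, 0.1, 0.5],
    [0.55, 0.2, 1.2],
    [0.57, 0.2, 2],
    [0.57, 0.2, 2.6],
    [0.57, 0.2, 2.6],
    [0.57, 0.2, 2.6]
  ],
  "twist": [0, 0, 0, 0, 0, 0]
}}

```text
clock: 22.33
tool_pos: [0.5281, 0.1935, 0.2502]
orientation: [179.8, -0.1, 90.3]
force: [0.6, -0.2, 0.3]
opening: 0.0459
```

```bash
python3 - <<'E'
from look import *
look('s2',[.528,.194,.075],half=65,sc=5)
E
```

```text
clk 22.3333 pos [0.5281 0.1935 0.2502] rpy [ 1.7982e+02 -6.0000e-02  9.0300e+01] qv 0.87 F [ 0.6 -0.2  0.3] op 0.0459
pred 331.93885811699926 327.4553170816277
```

View pics/s2.png

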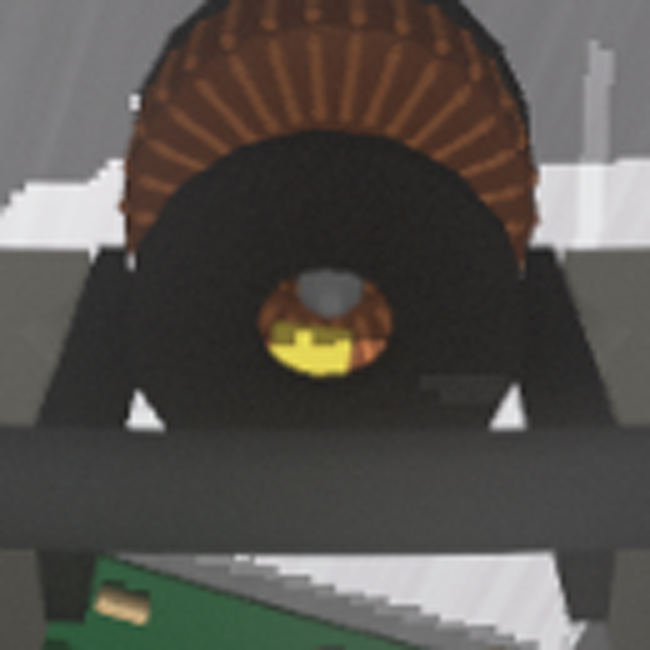

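Call:
{"op": "carry_out", "data": {
  "linear": [
    [0.06, 0, 0.4],
    [0.06, 0, 1],
    [0.06, 0, 1.6],
    [0.06, 0, 2.1],
    [0.06, 0, 2.3],
    [0.06, 0, 2.35],
    [0.06, 0, 2.35]
  ],
  "twist": [0, 0, 0, 0, 0, 0, 0]
}}

```text
clock: 22.97
tool_pos: [0.5283, 0.1943, 0.227]
orientation: [179.8, -0.1, 90.3]
force: [-0.8, 0.1, -0.2]
opening: 0.0459
```

```bash
python3 - <<'E'
from look import *
look('s3',[.528,.194,.05],half=65,sc=5)
E
```

```text
clk 22.9667 pos [0.5283 0.1943 0.227 ] rpy [ 1.7979e+02 -7.0000e-02  9.0320e+01] qv 0.49 F [-0.8  0.1 -0.2] op 0.0459
pred 329.3412586915106 328.44442007579386
```

View pics/s3.png

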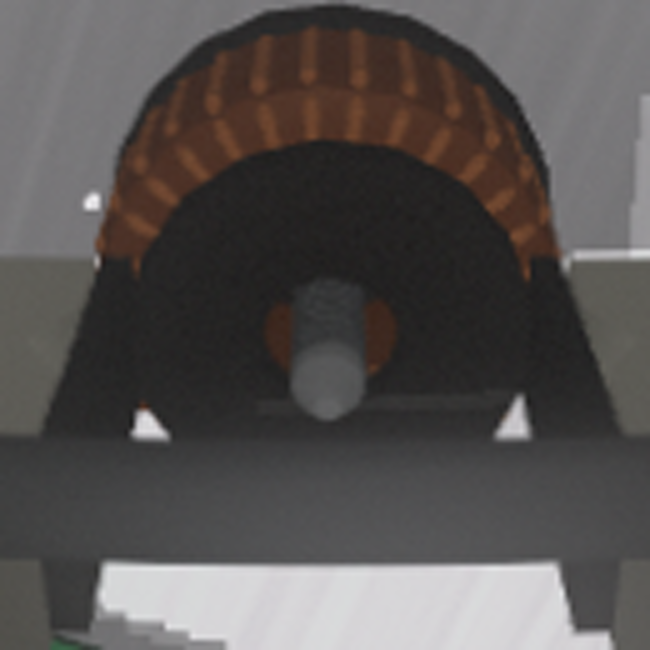

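Centred. Lower until contact.

Call:
{"op": "carry_out", "data": {
  "linear": [
    [0, 0, 0.04],
    [0, 0, 0.08],
    [0, 0, 0.12],
    [0, 0, 0.15],
    [0, 0, 0.17],
    [0, 0, 0.17]
  ],
  "twist": [0, 0, 0, 0, 0, 0]
}}

```text
clock: 23.52
tool_pos: [0.5284, 0.1944, 0.2256]
orientation: [179.8, -0.1, 90.3]
force: [-0.1, -0.2, 0.4]
opening: 0.0459
```

Call:
{"op": "carry_out", "data": {
  "linear": [
    [0, 0, 0.03],
    [0, 0, 0.06],
    [0, 0, 0.08],
    [0, 0, 0.08]
  ],
  "twist": [0, 0, 0, 0]
}}

```text
clock: 23.85
tool_pos: [0.5284, 0.1944, 0.2253]
orientation: [179.8, -0.1, 90.3]
force: [-1.9, -0.4, 6.2]
opening: 0.046
```

Contact. Release, rise, check.

Call:
{"op": "carry_out", "data": {
  "linear": [
    [0, 0, -0.05],
    [0, 0, -0.05],
    [0, 0, -0.05],
    [0, 0, -0.05],
    [0, 0, -0.05],
    [0, 0, -0.05],
    [0, 0, -0.5],
    [0, 0, -1.5],
    [0, 0, -3],
    [0, 0, -4.5],
    [0, 0, -6],
    [0, 0, -6.5]
  ],
  "twist": [0, 0, 0, 0, 0, 0, 0, 0, 0, 0, 0, 0],
  "fingers": 1
}}

```text
clock: 24.85
tool_pos: [0.5288, 0.1947, 0.2935]
orientation: [179.6, -0.2, 90.4]
force: [-0.1, -0.5, 0.7]
opening: 0.0875
```

Call:
{"op": "carry_out", "data": {
  "linear": [
    [0, 1, -0.5],
    [0, 2.5, -0.5],
    [0, 3, -0.5],
    [0, 3, -0.5],
    [0, 3, -0.5]
  ],
  "twist": [0, 0, 0, 0, 0]
}}

```text
clock: 25.27
tool_pos: [0.5584, 0.1946, 0.2982]
orientation: [179.6, -0.2, 90.3]
force: [-1.0, -0.9, -0.4]
opening: 0.0878
```

```bash
python3 - <<'E'
from look import *
look('s4',[.528,.194,.052],half=50,sc=6)
print(tool([.5225,-.2555,.28],ctrl.get_obs()))
E
```

```text
clk 25.2667 pos [0.5584 0.1946 0.2982] rpy [179.62  -0.18  90.31] qv 0.71 F [-1.  -0.9 -0.4] op 0.0878
pred 306.4365791394618 305.6071485371281
[-44.99100232  -3.83839209   1.65188093]
```

View pics/s4.png

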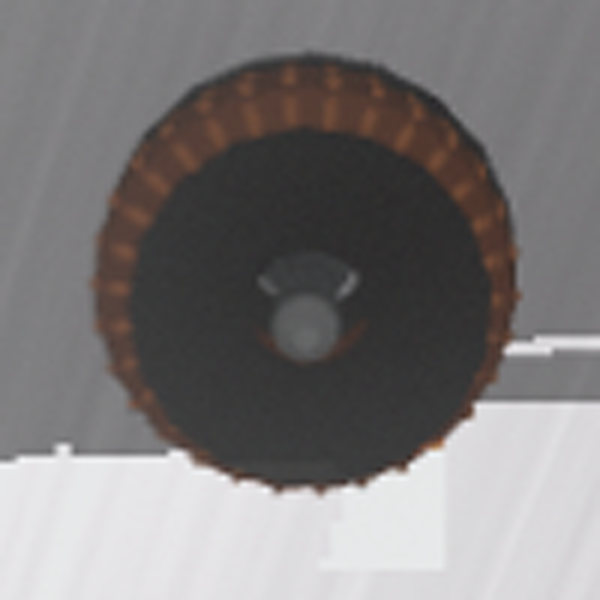

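```bash
python3 - <<'E'
from look import *
print(px('s4',310.5,308,.0515),px('s4',306,327,.067))
E
```

```text
[0.52842445 0.19452695 0.0515    ] [0.52736126 0.19395086 0.067     ]
```

Call:
{"op": "carry_out", "data": {
  "linear": [
    [-2, 0, 0],
    [-5, -0.5, 0],
    [-9, -1, 0],
    [-13, -1.5, 0],
    [-17, -2, 0],
    [-21, -2.5, 0],
    [-25, -3, 0],
    [-29, -3.5, 0],
    [-33, -3.8, 0],
    [-37, -3.8, 0],
    [-40, -3.8, 0.5],
    [-43, -3.8, 1]
  ],
  "twist": [0, 0, 0, 0, 0, 0, 0, 0, 0, 0, 0, 0]
}}

```text
clock: 26.32
tool_pos: [0.5219, -0.2373, 0.2867]
orientation: [179.6, -0.2, 90.3]
force: [0.5, 0.2, 0.9]
opening: 0.0875
```

Call:
{"op": "carry_out", "data": {
  "linear": [
    [-1.5, 0, 0.5],
    [-2, 0, 0.8],
    [-2, 0, 0.8],
    [-2, 0, 0.8],
    [-2, 0, 0.8]
  ],
  "twist": [0, 0, 0, 0, 0]
}}

```text
clock: 26.73
tool_pos: [0.522, -0.2563, 0.2788]
orientation: [179.6, -0.2, 90.3]
force: [0.6, 0.2, -0.7]
opening: 0.0878
```

```bash
python3 - <<'E'
from look import *
look('c1',[.4925,-.2555,.009],half=50,sc=6)
E
```

```text
clk 26.7333 pos [ 0.522  -0.2563  0.2788] rpy [179.59  -0.18  90.35] qv 0.49 F [ 0.6  0.2 -0.7] op 0.0878
pred 303.8933230244014 305.38311742555203
```

View pics/c1.png

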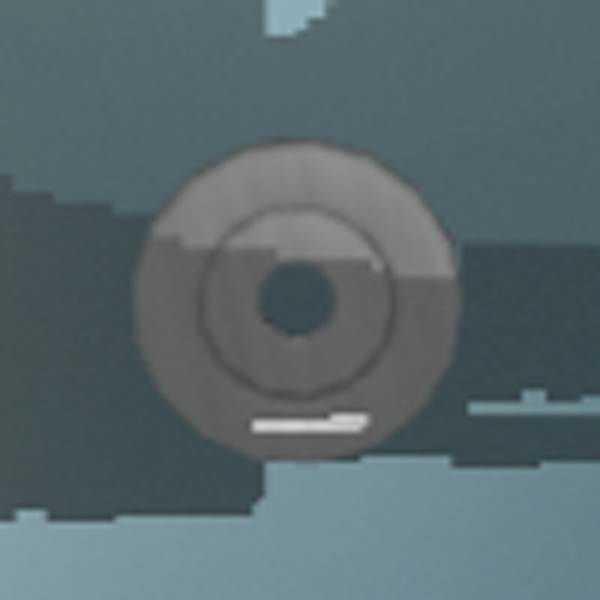

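```bash
python3 - <<'E'
from look import *
P=px('c1',297,301,.0085); print(P, tool([P[0],P[1],.1820],ctrl.get_obs()))
E
```

```text
[ 0.49196887 -0.25648072  0.0085    ] [-0.04421075 -3.08994958  9.67602042]
```

```bash
python3 - <<'E'
from look import *
P=px('c1',297,301,.0085); print(tool([P[0],P[1],.006],ctrl.get_obs())-[0,0,17.6])
E
```

```text
[-0.09939226 -3.21961334  9.67545628]
```

Call:
{"op": "carry_out", "data": {
  "linear": [
    [-0.05, -1, 1],
    [-0.1, -2, 3],
    [-0.1, -2.9, 5],
    [-0.1, -3.2, 7],
    [-0.1, -3.2, 8.3],
    [-0.1, -3.2, 9],
    [-0.1, -3.2, 9.4],
    [-0.1, -3.2, 9.6],
    [-0.1, -3.2, 9.65],
    [-0.1, -3.2, 9.65],
    [-0.1, -3.2, 9.65]
  ],
  "twist": [0, 0, 0, 0, 0, 0, 0, 0, 0, 0, 0]
}}

```text
clock: 27.7
tool_pos: [0.4913, -0.2571, 0.183]
orientation: [179.5, -0.2, 90.4]
force: [0.4, 0.4, 0.2]
opening: 0.0878
```

Call:
{"op": "carry_out", "data": {
  "linear": [
    [0, 0, 0],
    [0, 0, 0],
    [0, 0, 0],
    [0, 0, 0],
    [0, 0, 0],
    [0, 0, 0],
    [0, 0, 0],
    [0, 0, 0]
  ],
  "twist": [0, 0, 0, 0, 0, 0, 0, 0],
  "fingers": -1
}}

```text
clock: 28.37
tool_pos: [0.4913, -0.2571, 0.183]
orientation: [179.5, -0.2, 90.4]
force: [-0.4, -0.5, -0.5]
opening: 0.0465
```

Call:
{"op": "carry_out", "data": {
  "linear": [
    [0, 0, -1],
    [0, 0, -3],
    [0, 0, -6],
    [1.5, 0.2, -8.5],
    [4.5, 0.5, -9.3],
    [8, 0.8, -9.3],
    [12, 1, -9.3],
    [16, 1.3, -9.3],
    [20, 1.6, -9.3],
    [24, 2, -9.3],
    [28, 2.3, -9.3],
    [31, 2.5, -9.3]
  ],
  "twist": [0, 0, 0, 0, 0, 0, 0, 0, 0, 0, 0, 0]
}}

```text
clock: 29.37
tool_pos: [0.5133, 0.0555, 0.2782]
orientation: [179.4, -0.2, 90.4]
force: [0.9, -1.8, 0.2]
opening: 0.046
```

```bash
python3 - <<'E'
from look import *
print(tool([.528,.194,.260-.18],ctrl.get_obs())-[0,0,18])
E
```

```text
[13.76546285  1.37766097  1.87976665]
```

Call:
{"op": "carry_out", "data": {
  "linear": [
    [3, 0.3, 0],
    [6, 0.6, 0],
    [9, 0.9, 0],
    [11.5, 1.2, 0.3],
    [13, 1.38, 0.7],
    [13.75, 1.38, 1.2],
    [13.75, 1.38, 1.6],
    [13.75, 1.38, 1.8],
    [13.75, 1.38, 1.8],
    [13.75, 1.38, 1.8]
  ],
  "twist": [0, 0, 0, 0, 0, 0, 0, 0, 0, 0]
}}

```text
clock: 30.2
tool_pos: [0.5261, 0.192, 0.2606]
orientation: [179.5, -0.2, 90.4]
force: [-0.5, -0.2, -0.3]
opening: 0.0464
```

```bash
python3 - <<'E'
from look import *
look('c2',[.528,.194,.082],half=65,sc=5)
print(tool([.528,.194,.072],ctrl.get_obs()))
E
```

```text
clk 30.2 pos [0.5261 0.192  0.2606] rpy [ 1.7947e+02 -1.7000e-01  9.0380e+01] qv 0.5 F [-0.5 -0.2 -0.3] op 0.0464
pred 331.3183543715361 331.1436129892003
[ 1.25300742e-01 -6.56809294e-03  1.88886136e+01]
```

View pics/c2.png

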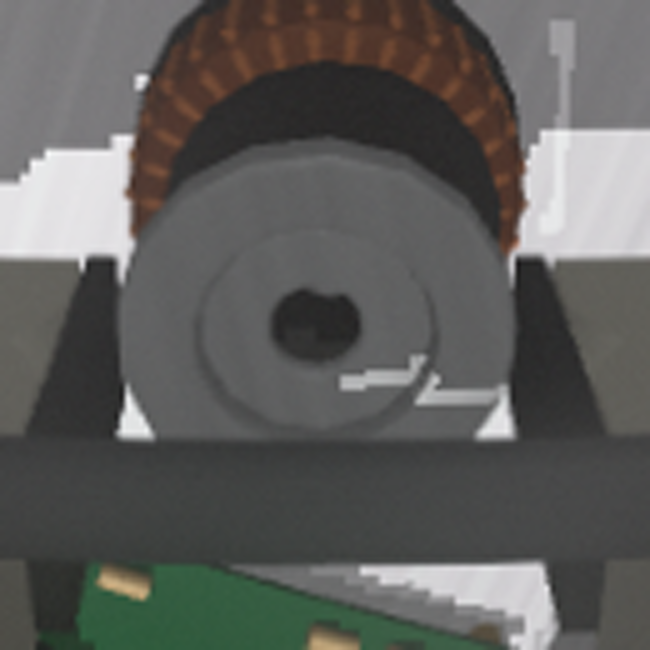

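```bash
python3 - <<'E'
from look import *
print(held('c2',316.5,326,.1785)); P=px('c2',316.5,326,.2606-.1785); print(P)
print(px('c2',332,292,.068))
E
```

```text
[-0.02668075 -0.05146717 17.85029488]
[0.5272661  0.19223687 0.0821    ]
[0.52960917 0.19427848 0.068     ]
```

Call:
{"op": "carry_out", "data": {
  "linear": [
    [0.1, 0.03, 0.2],
    [0.18, 0.03, 0.5],
    [0.18, 0.03, 0.8],
    [0.18, 0.03, 0.85],
    [0.18, 0.03, 0.85],
    [0.18, 0.03, 0.85]
  ],
  "twist": [0, 0, 0, 0, 0, 0]
}}

```text
clock: 30.75
tool_pos: [0.5266, 0.1939, 0.2523]
orientation: [179.4, -0.2, 90.4]
force: [-0.5, -0.5, -1.5]
opening: 0.0461
```

```bash
python3 - <<'E'
from look import *
look('c3',[.528,.194,.074],half=35,sc=9)
E
```

```text
clk 30.75 pos [0.5266 0.1939 0.2523] rpy [179.45  -0.18  90.38] qv 0.22 F [-0.5 -0.5 -1.5] op 0.0461
pred 323.4809363847908 321.353836603572
```

View pics/c3.png

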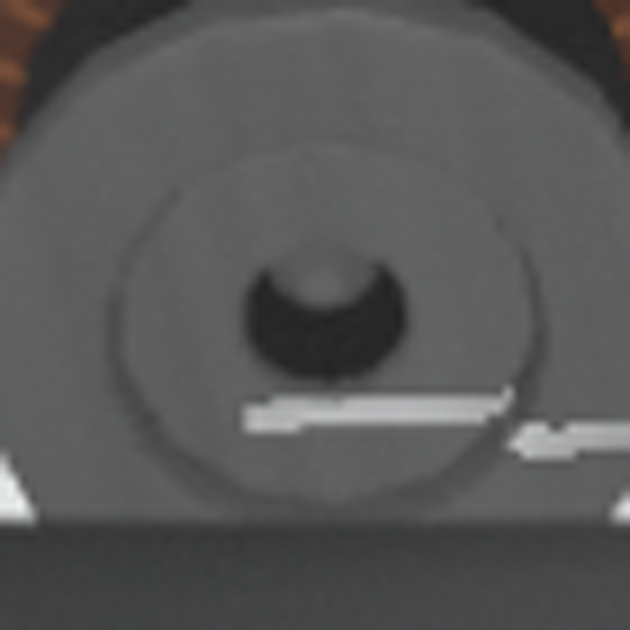

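```bash
python3 - <<'E'
from look import *
import json
d=json.load(open('pics/c3.json')); o=dict(tool_pos=np.array(d['tool_pos']),orientation=np.array(d['orientation']))
for P in ([.528,.194,.068],[.527,.194,.068],[.528,.194,.063]):
    u=np.array(proj('wrist',P,o)); print(P,((u-d['a']+.5)*9-.5).round(1))
for z in (.0748,.073,.0713): print(px('c3',327,312,z))
E
```

```text
[0.528, 0.194, 0.068] [323.3 280.9]
[0.527, 0.194, 0.068] [323.4 267.7]
[0.528, 0.194, 0.063] [323.1 248.9]
[0.52689563 0.19422128 0.0748    ]
[0.52781721 0.19423356 0.073     ]
[0.52868758 0.19424516 0.0713    ]
```

Call:
{"op": "carry_out", "data": {
  "linear": [
    [-0.03, 0, 0.15],
    [-0.03, 0, 0.3],
    [-0.03, 0, 0.45],
    [-0.03, 0, 0.6],
    [-0.03, 0, 0.7],
    [-0.03, 0, 0.7]
  ],
  "twist": [0, 0, 0, 0, 0, 0]
}}

```text
clock: 31.3
tool_pos: [0.5266, 0.1937, 0.2451]
orientation: [179.5, -0.2, 90.4]
force: [0.3, 0.3, -0.8]
opening: 0.0463
```

```bash
python3 - <<'E'
from look import *
look('c4',[.528,.194,.066],half=35,sc=9)
E
```

```text
clk 31.3 pos [0.5266 0.1937 0.2451] rpy [ 1.7946e+02 -1.7000e-01  9.0380e+01] qv 0.33 F [ 0.3  0.3 -0.8] op 0.0463
pred 319.21562373679177 325.5521013251507
```

View pics/c4.png

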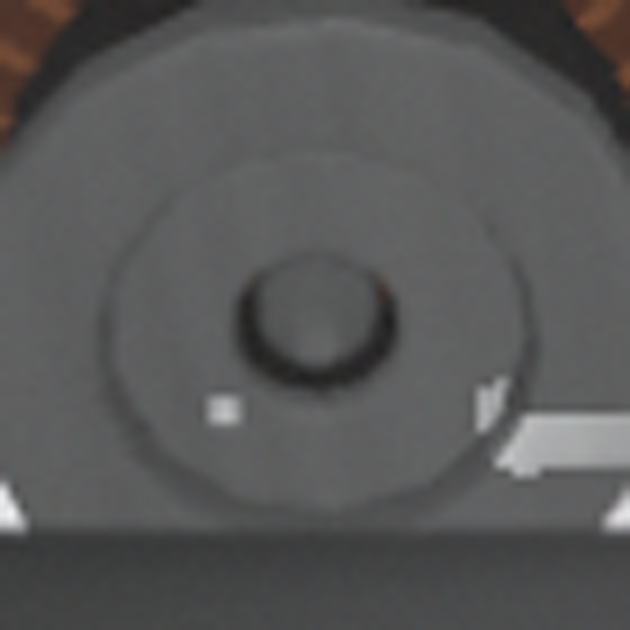

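Call:
{"op": "carry_out", "data": {
  "linear": [
    [0, 0, 0.15],
    [0, 0, 0.3],
    [0, 0, 0.5],
    [0, 0, 0.7],
    [0, 0, 0.9],
    [0, 0, 1.05],
    [0, 0, 1.1],
    [0, 0, 1.1]
  ],
  "twist": [0, 0, 0, 0, 0, 0, 0, 0]
}}

```text
clock: 32.02
tool_pos: [0.5267, 0.1937, 0.234]
orientation: [179.5, -0.2, 90.4]
force: [0.1, 0.1, -0.3]
opening: 0.0464
```

Call:
{"op": "carry_out", "data": {
  "linear": [
    [0, 0, 0.04],
    [0, 0, 0.08],
    [0, 0, 0.11],
    [0, 0, 0.11]
  ],
  "twist": [0, 0, 0, 0]
}}

```text
clock: 32.35
tool_pos: [0.5268, 0.1937, 0.233]
orientation: [179.5, -0.2, 90.4]
force: [-0.6, -0.3, -0.3]
opening: 0.0464
```

Call:
{"op": "carry_out", "data": {
  "linear": [
    [0, 0, 0.03],
    [0, 0, 0.06],
    [0, 0, 0.08],
    [0, 0, 0.08]
  ],
  "twist": [0, 0, 0, 0]
}}

```text
clock: 32.68
tool_pos: [0.5267, 0.1937, 0.2328]
orientation: [179.4, -0.2, 90.4]
force: [-2.8, -0.0, 6.3]
opening: 0.0461
```

Contact. Release and inspect.

Call:
{"op": "carry_out", "data": {
  "linear": [
    [0, 0, -0.05],
    [0, 0, -0.05],
    [0, 0, -0.05],
    [0, 0, -0.05],
    [0, 0, -0.05],
    [0, 0, -0.05],
    [0, 0, -0.5],
    [0, 0, -1.5],
    [0, 0, -3],
    [0, 0, -4.5],
    [0, 0, -6],
    [0, 0, -6.5]
  ],
  "twist": [0, 0, 0, 0, 0, 0, 0, 0, 0, 0, 0, 0],
  "fingers": 1
}}

```text
clock: 33.68
tool_pos: [0.5267, 0.1939, 0.301]
orientation: [179.2, -0.3, 90.4]
force: [-0.2, -0.7, -0.6]
opening: 0.0876
```

Call:
{"op": "carry_out", "data": {
  "linear": [
    [0, 1, -0.5],
    [0, 2.5, -0.5],
    [0, 3, -0.5],
    [0, 3, -0.5],
    [0, 3, -0.5]
  ],
  "twist": [0, 0, 0, 0, 0]
}}

```text
clock: 34.1
tool_pos: [0.5564, 0.1938, 0.3059]
orientation: [179.3, -0.3, 90.4]
force: [0.0, -0.1, -0.2]
opening: 0.0876
```

```bash
python3 - <<'E'
from look import *
look('c5',[.528,.194,.058],half=50,sc=6)
s=ctrl.snapshot('side'); cv2.imwrite('pics/s5.png',cv2.resize(s[200:300,180:280],None,fx=6,fy=6,interpolation=cv2.INTER_CUBIC))
E
```

```text
clk 34.1 pos [0.5564 0.1938 0.3059] rpy [179.31  -0.26  90.39] qv 0.7 F [ 0.  -0.1 -0.2] op 0.0876
pred 303.66986851034926 308.3847643849574
```

View pics/c5.png

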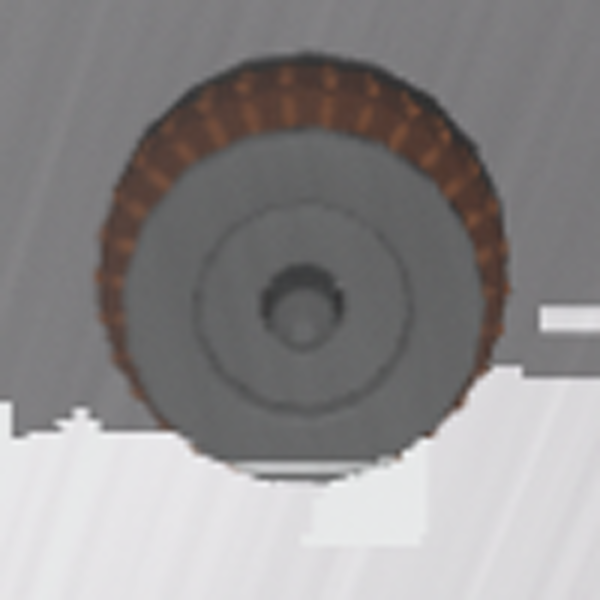

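View pics/s5.png

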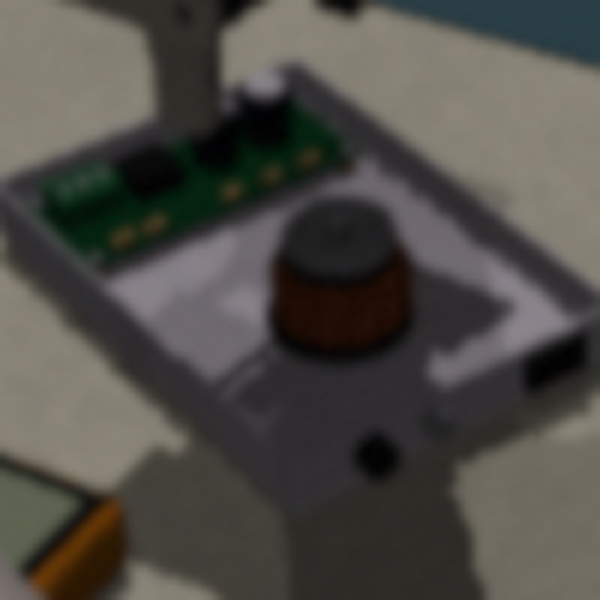

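```bash
python3 - <<'E'
from look import *
print(px('c5',304,306,.0585),px('c5',301,317,.067))
print(ctrl.close_job())
E
```

```text
[0.52756915 0.1940388  0.0585    ] [0.52706889 0.19363668 0.067     ]
the job is handed in; nothing more can be done
None
```

The transformer is mounted: wide pad, transformer, small pad and clamp plate were threaded over the stud in that order, and everything has been let go. I handed the job in at about 34 s; handing in gives no verdict.

- **Seating:** I lowered the transformer, small pad and plate until the wrist read about 6 to 7 N of contact, then opened the gripper. I felt no clear contact when lowering the wide pad, so I released it at its expected height. The pictures afterwards show it flat on the chassis floor.
- **Final position:** The last wrist and side pictures show all four parts flat and concentric. The plate centre measured (0.5276, 0.1940) and the stud tip (0.5271, 0.1936), about 0.6 mm apart. The gripper was well clear of the stack.
- **Camera disagreement:** The top camera put the stud about 5 mm away from where the wrist and side cameras put it. I used the wrist camera and confirmed it by looking through the holes of the held parts.
- **Tool tilt:** By the end the tool had drifted about 0.7° off vertical. The plate still looked flat on the small pad.
- **Parts to leave alone:** I did not touch the nut dish, multimeter or screwdriver. I took no final picture to confirm they had not moved.

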